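Pantry vent control: one click clockwise, then set

ROBOT

A 6-joint arm with a two-finger parallel gripper is mounted at the origin on the work surface. World frame = base frame: x ahead of the robot, y to its left, z up, the work surface at z = 0. Lengths are in m, angles in rad, forces in N, time in s.
With the tool pointing down it reaches from about 0.275 to 0.725 m from the base axis. Payload 15.9 kg.
Tool frame: the origin (TCP) lies on the centre line of the jaws, within the pads' length; the fingertips stand 17 mm ahead of it and the grasp point (between the pads) lies 2 mm behind it (env.tips_ahead is the distance from the TCP to the fingertips, in m); z points along the fingers, y is the line along which they close (so a half turn about z gives the same grasp; the last joint's range is limited). The gripper opens to 85 mm and grips with 20 to 120 N. Pads are 22 mm wide; open, the fingers measure 114 mm over their backs; the gripper's body (76 mm by 85 mm) begins 54 mm behind the grasp point. The pads swing forward as they close: fully open they stand 13 mm farther back than shut.
Start: joints at [1.178, 0.213, -0.034, 1.323, 0, 1.571], TCP at [0.191, 0.462, 0.248] pointing down, gripper open.
Joint ranges: [-2.98, 2.98], [-0.74, 1.72], [-1.14, 1.35], [-2.1, 2.04], [-1.57, 1.44], [-3.14, 3.14]. Speed limits (rad/s): [1.89, 1.89, 2.39, 2.57, 3.14, 3.14].

INTERFACE

Orientations are given as a unit quaternion [w, x, y, z].
In Python, from rig import readout, eyes, ticket, env gives the robot as it stands.
- The arm moves only by the tool step_arm, never from a script. Its argument "steps" is a list of rows, each an object of numbers: "x", "y", "z": the shift along the world's x, y, z in m; "wx", "wy", "wz": the turn, a rotation vector about the world's x, y, z in degrees. A call has 1 to 5 rows; each row shifts and turns the commanded pose from where the row before left it; what a row does not reach is not made up. A row lasts 1/10 s, in which the tool goes at most 50 mm and 8.59 degrees, less where a joint would pass 70% of its speed; a pose out of reach is approached as far as the arm can. A call is refused whole if a number of a shift passes 0.05 or a number of a turn 8.59, either way. A call with a gripper value outside its range is refused whole. "hand" is the finger opening in m, from 0 to 0.0854, set as the call begins (left out, the last holds). The fingers move at their own pace and stop on an object; "squeeze" is the grip in N (left out, the last holds). Time passes only in rows, so rows that do not move let the fingers close. It gives the time, the measured TCP pose, the force, the opening and the grip force at its end, in the units of the state.
- readout.sense(): the state, without advancing time (a new reading comes with each control period).
- eyes.get_image(name): name is "scene" or "top"; returns a dict with "color" (420x560x3 uint8, red, green, blue), "mtx" (3x3 intrinsics, pixels), "world_to_cam" (4x4, takes a point from world to camera coordinates). Camera axes: x right, y up, looking along -z (the intrinsics and any distortion apply to the point x, -y, -z); pixel columns grow to the right and rows downward; lengths in m; the calibration is good to about 2 mm. A picture is of the moment at which its call begins. There is no depth.
- ticket.close_job(): hands the job in; it is judged then, once.
The state is a dict: "t": time; "joint_positions": joint angles; "qvel": joint speeds; "effort": joint torques, N m; "tool_pos": TCP position; "eef_rot": TCP orientation; "wrist_force": force on the tool from outside, world axes, zero at the start; "ft_torque": the same for the moment, N m; "width": finger opening in m; "grip_force": force on a finger pad.
Only numpy, scipy, OpenCV 4.12 (cv2) and the standard library are available. Lean on these libraries where they do the work, as an engineer would, in place of code of your own. Each camera call takes 0.05 s, during which the arm holds its last target. There are 200 camera calls.

TASK

Turn the big knurled dial of the flat control unit one click clockwise (seen from above), by the friction of a fingertip on its top face, from its first stop to the middle one, so that it rests there; then press the round button on the unit fully down and let it come up again. Nothing needs gripping or lifting: leave the jar, mug, cup and other things standing where they are.

Things in the scene. Friction and masses are not known exactly. Their poses are not given: they have to be found in the camera images.
- dial (a joint): Angle (rad) of the control unit's dial; it grows clockwise seen from above. The dial has three click stops, at 0, 0.70 and 1.40 rad, and rests at 0 (the first) at the start. A spring detent pulls it to the nearest stop once it is let go, changing over half-way between two stops; getting over the hump takes about 0.07 N m, i.e. about 2 N of sideways drag at 35 mm from the axis. End stops lie at -0.12 and 1.52 rad.
- dial_top (a point): Centre of the dial's flat top face, on its vertical turning axis. The dial is a plain aluminium disc, 100 mm across, knurled on the rim and on the outer part of the top face, lying in a flat ivory control unit (130 x 210 mm, 45 mm high, fixed to the shelf); its top stands 9 mm above the unit's top (54 mm above the shelf). It is on a spring: pressed down it begins to sink at about 2 N, then 1.8 N per mm, and bottoms out 6 mm down, still 3 mm proud of the unit.
- dial_mark (a point): Outer end of the flat dark pointer line on the dial's top face, 45 mm from the axis; it turns with the dial. Three short dark ticks on the unit beside the dial show the three stops, lengthening clockwise; the middle tick is the stop wanted.
- set (a joint): Travel (m) of the round set button: 0 up, 0.006 fully pressed; a spring returns it; fully down takes about 4 N.
- set_top (a point): Centre of the top of the set button, a white round button 30 mm across in a grey housing on top of the same unit, 102 mm from the dial's axis; it is pressed straight down.
- square_jar: Bystander, loose: square glass jar with a flat steel lid, 66 x 66 mm, 84 mm tall; origin at the centre of its underside, z up.
- measure: Bystander, loose: stainless steel measuring cup, 72 mm across the rim, 45 mm tall, flat handle reaching 105 mm from its centre along its -x; origin at the centre of its underside, z up.
- mug: Bystander, loose: beige ceramic mug, 80 mm across, 88 mm tall, handle at its +y; origin at the centre of its underside, z up.
- canister: Bystander, loose: clear canister with a red twist cap, 84 mm across, 150 mm tall; origin at the centre of its underside, z up.
- tin: Bystander, loose: food tin, 74 mm across, 110 mm tall; origin at the centre of its underside, z up.
- mill: Bystander, loose: dark wooden pepper mill, 56 mm across, 155 mm tall; origin at the centre of its underside, z up.
- bowl: Bystander, loose: white ceramic bowl, 110 mm across, 45 mm tall; origin at the centre of its underside, z up.

How it is judged:
On the way, in this order (a step that is already met when the one before it is completed fails the run):
1. the dial has clicked one stop clockwise, into the middle stop (value of joint dial between 0.58 and 0.82 rad), for 0.2 s.
2. the set button is pressed fully down (value of joint set above 0.0048 m), for 0.05 s.
At the end, for the whole second after the job is handed in: The dial rests within 0.12 rad of its middle stop (0.70 rad), one click clockwise of its starting stop; the set button has since been pressed (over 4.8 of 6 mm) and is up again (under 1.5 mm) (all of step 1 and velocity of joint dial between -0.1 and 0.1 rad/s and value of joint set below 0.0015 m); the robot touches nothing.
It fails at once if a bystander is lifted or shoved (over 15 mm) (distance of any of square_jar, measure, mug, canister, tin, mill, bowl from where it was at the start of the episode above 0.015 m).
It fails at once if a bystander is tipped (over 0.3 rad) (angle between any of square_jar, measure, mug, canister, tin, mill, bowl's own z axis and vertical above 0.3 rad).
It also fails if it takes over 45 s, if anything falls off the work surface, if the arm or the gripper's body presses on something with over 40 N, if the wrist force passes 120 N, or if a joint passes its speed limit or range.

## Working session

There is one attempt and no reset: what is moved stays moved. The work goes in short steps, Python scripts to look and compute and a tool call to move; the robot and the scene stay as the last step left them, time stands still between calls to the robot, and variables do not carry over. Pictures are saved under pics/ and viewed, at most 10 in all, crops included, and the job is handed in when it is done.

Besides the shell and the picture viewer there is one more tool, called after "Call:" by a JSON object that holds its "method" and its "body". step_arm: Moves the arm, as the interface text tells. Its arguments: {"type":"object","properties":{"steps":{"type":"array","items":{"type":"object","properties":{"x":{"type":"number"},"y":{"type":"number"},"z":{"type":"number"},"wx":{"type":"number"},"wy":{"type":"number"},"wz":{"type":"number"}}}},"hand":{"type":"number"},"squeeze":{"type":"number"}},"required":["steps"]}

```bash
ls; mkdir -p pics
python3 - <<'E'
from rig import readout, eyes, ticket, env
import cv2,pickle
d={}
for n in("scene","top"):
    d[n]=eyes.get_image(n); cv2.imwrite(f"pics/{n}0.png",d[n]["color"][:,:,::-1])
pickle.dump(d,open("d0.pkl","wb"))
print(readout.sense(), env.tips_ahead)
E
```

```text
pics
{'t': 0.1, 'joint_positions': array([ 1.17795799e+00,  2.13318744e-01, -3.49844398e-02,  1.32351913e+00,
       -2.37679201e-05,  1.57079008e+00]), 'qvel': array([-0.00091379, -0.00232081,  0.00202592,  0.00061526,  0.00030498,
       -0.00055614]), 'effort': array([-2.55241121e-04, -6.87249112e+01,  4.87806451e+01,  1.22041017e-02,
       -8.13650468e-05,  1.81496695e-06]), 'tool_pos': array([0.19129932, 0.46163702, 0.24786448]), 'eef_rot': array([-8.84611728e-05,  1.95155518e-01,  9.80772176e-01, -5.05448211e-04]), 'wrist_force': array([-0.34789659, -0.72614601, -0.29346738]), 'ft_torque': array([-0.01061743,  0.02010446,  0.00914342]), 'grip_force': 0.0, 'width': 0.0854672152360199} 0.017
```

View pics/scene0.png

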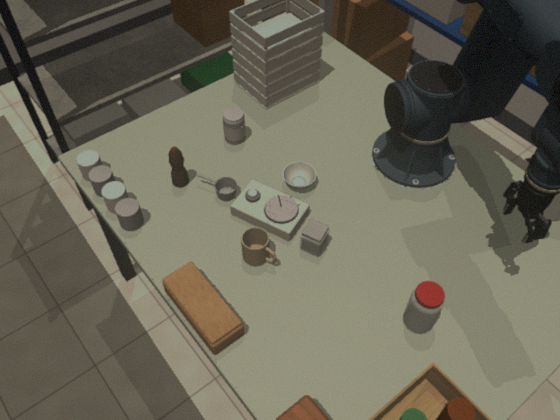

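View pics/top0.png

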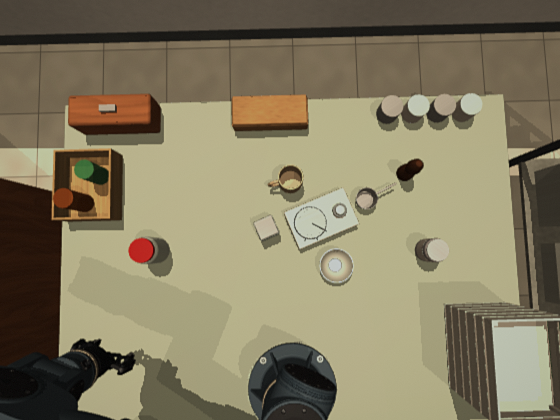

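The scene shows the unit with dial near (281,208) and button near (253,195). In the top view the dial is near (310,223) and the button near (340,210), with the jar at (265,229), mug at (290,180), cup at (366,199) and bowl at (336,265).

```bash
cat > h.py <<'E'
import numpy as np,cv2
def ray(im,uv,z):
    M=im["world_to_cam"];R=M[:3,:3];c=-R.T@M[:3,3]
    q=np.linalg.inv(im["mtx"])@[uv[0],uv[1],1]
    d=R.T@(q*[1,-1,-1]); return c+d*(z-c[2])/d[2]
def proj(im,p):
    M=im["world_to_cam"];c=M[:3,:3]@p+M[:3,3];q=im["mtx"]@(c*[1,-1,-1]);return q[:2]/q[2]
E
python3 - <<'E'
import pickle,cv2,numpy as np
from h import *
d=pickle.load(open("d0.pkl","rb"));t=d["top"]; s=d["scene"]
print({k:(v.tolist() if hasattr(v,'tolist') else v) for k,v in t.items() if k!="color"}, [k for k in t])
for n,uv,z in [("dial",(310,223),.054),("btn",(340,210),.06),("jar",(265,226),.084),("mug",(291,178),.088),("cup",(366,199),.045),("bowl",(336,265),.045),("canister",(141,250),.15),("tin",(436,250),.11),("mill",(415,166),.155)]:
    print(n,ray(t,uv,z).round(3))
for n,uv,z in [("dial",(281,208),.054),("btn",(253,195),.06)]: print(n,ray(s,uv,z).round(3))
a=cv2.resize(t["color"][180:260,270:370],None,fx=6,fy=6,interpolation=cv2.INTER_CUBIC)
cv2.imwrite("pics/tc.png",a[:,:,::-1])
a=cv2.resize(s["color"][170:250,220:320],None,fx=6,fy=6,interpolation=cv2.INTER_CUBIC)
cv2.imwrite("pics/sc.png",a[:,:,::-1])
E
```

```text
{'mtx': [[393.17483831430656, 0.0, 286.45161962279417], [0.0, 393.17483831430656, 213.89624597929338], [0.0, 0.0, 1.0]], 'world_to_cam': [[-0.026404272835743557, -0.9996503148083697, 0.0014361335391151757, 0.01785487432139141], [0.9955343689060253, -0.02616525172103146, 0.09070115726525659, -0.5536249609403353], [-0.09063186361814128, 0.0038246183994773315, 0.9958771197247184, -1.2560892625291484], [0.0, 0.0, 0.0, 1.0]]} ['color', 'mtx', 'world_to_cam']
dial [ 0.52  -0.071  0.054]
btn [ 0.559 -0.167  0.06 ]
jar [0.513 0.071 0.084]
mug [ 0.66  -0.014  0.088]
cup [ 0.594 -0.254  0.045]
bowl [ 0.385 -0.149  0.045]
canister [0.448 0.43  0.15 ]
tin [ 0.425 -0.445  0.11 ]
mill [ 0.674 -0.381  0.155]
dial [ 0.523 -0.069  0.054]
btn [ 0.562 -0.159  0.06 ]
```

View pics/tc.png

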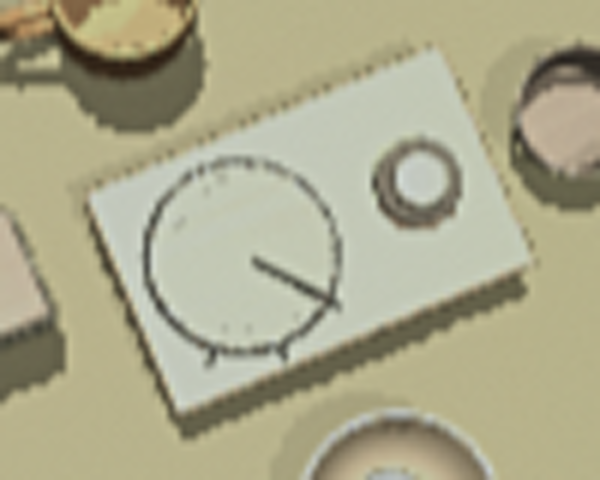

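View pics/sc.png

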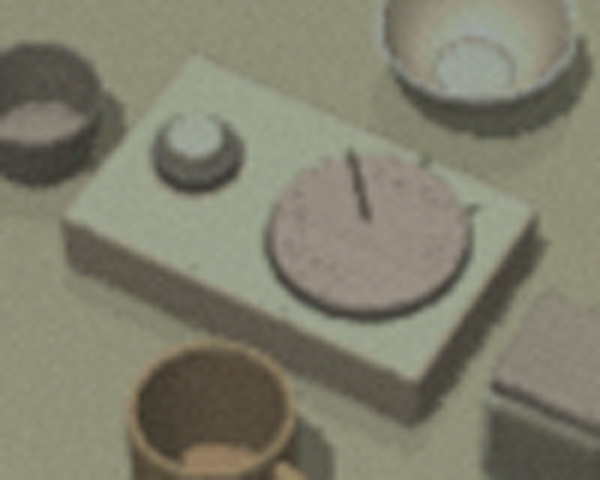

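The top crop shows the dial centre at about (243,255), the pointer tip at (335,303) and the button at (422,181). Going clockwise, the next tick is at (283,355). In the scene crop the dial centre is at about (370,232) and the button at (195,135).

Run:
```python
import pickle
from h import *
d=pickle.load(open("d0.pkl","rb"));t=d["top"]; s=d["scene"]
T=lambda u,v:(u/6+270-.42,v/6+180-.42); S=lambda u,v:(u/6+220-.42,v/6+170-.42)
A=ray(t,T(243.5,255),.054);print(A,ray(s,S(370,232),.054))
m=ray(t,T(335,303),.054)-A;print("mark",np.hypot(*m[:2]),np.degrees(np.arctan2(m[1],m[0])))
for z in(.05,.055,.06,.065,.07):
  b=ray(t,T(421,181),z);c=ray(s,S(195,137),z);print(z,b[:2],c[:2],np.hypot(*(b-A)[:2]))
```

```text
[ 0.52317984 -0.07129217  0.054     ] [ 0.52309327 -0.06827572  0.054     ]
mark 0.05455655294931787 -119.30827441510625
0.05 [ 0.56048647 -0.16741753] [ 0.55292986 -0.17565811] 0.10311095567278317
0.055 [ 0.55999608 -0.16671581] [ 0.55533546 -0.17217528] 0.10227955087502853
0.06 [ 0.5595057  -0.16601409] [ 0.55774106 -0.16869245] 0.10144855668554426
0.065 [ 0.55901531 -0.16531237] [ 0.56014666 -0.16520963] 0.10061798327785293
0.07 [ 0.55852493 -0.16461065] [ 0.56255226 -0.1617268 ] 0.09978784115895153
```

Call:
{"method": "step_arm", "body": {"steps": [{"x": 0.03, "y": -0.04}, {"x": 0.03, "y": -0.04}, {"x": 0.03, "y": -0.04}, {"x": 0.03, "y": -0.04}, {"x": 0.03, "y": -0.04}], "hand": 0, "squeeze": 20}}

```text
schema error: expected keys x, y, z, wx, wy, wz
```

Call:
{"method": "step_arm", "body": {"steps": [{"x": 0.03, "y": -0.04, "z": 0, "wx": 0, "wy": 0, "wz": 0}, {"x": 0.03, "y": -0.04, "z": 0, "wx": 0, "wy": 0, "wz": 0}, {"x": 0.03, "y": -0.04, "z": 0, "wx": 0, "wy": 0, "wz": 0}, {"x": 0.03, "y": -0.04, "z": 0, "wx": 0, "wy": 0, "wz": 0}, {"x": 0.03, "y": -0.04, "z": 0, "wx": 0, "wy": 0, "wz": 0}], "hand": 0, "squeeze": 20}}

```text
t: 0.6
tool_pos: [0.342, 0.2601, 0.2482]
eef_rot: [-0.0, 0.195, 0.981, -0.0]
wrist_force: [0.7, 0.6, 0.6]
width: 0.0126
grip_force: 0.0
```

Call:
{"method": "step_arm", "body": {"steps": [{"x": 0.03, "y": -0.045, "z": 0, "wx": 0, "wy": 0, "wz": 0}, {"x": 0.03, "y": -0.045, "z": 0, "wx": 0, "wy": 0, "wz": 0}, {"x": 0.03, "y": -0.045, "z": 0, "wx": 0, "wy": 0, "wz": 0}, {"x": 0.03, "y": -0.045, "z": 0, "wx": 0, "wy": 0, "wz": 0}, {"x": 0.03, "y": -0.045, "z": 0, "wx": 0, "wy": 0, "wz": 0}]}}

```text
t: 1.1
tool_pos: [0.4807, 0.0518, 0.2482]
eef_rot: [-0.0, 0.195, 0.981, 0.0]
wrist_force: [1.4, 1.4, -0.9]
width: 0.0001
grip_force: 0.0
```

Call:
{"method": "step_arm", "body": {"steps": [{"x": 0.03, "y": -0.045, "z": 0, "wx": 0, "wy": 0, "wz": 0}, {"x": 0.03, "y": -0.04, "z": 0, "wx": 0, "wy": 0, "wz": 0}, {"x": 0, "y": 0, "z": 0, "wx": 0, "wy": 0, "wz": 0}, {"x": 0, "y": 0, "z": 0, "wx": 0, "wy": 0, "wz": 0}]}}

```text
t: 1.5
tool_pos: [0.5378, -0.0285, 0.2475]
eef_rot: [-0.001, 0.196, 0.981, -0.0]
wrist_force: [-1.7, 0.7, -1.3]
width: 0.0002
grip_force: 0.0
```

Call:
{"method": "step_arm", "body": {"steps": [{"x": 0.012, "y": -0.019, "z": -0.04, "wx": 0, "wy": 0, "wz": 0}, {"x": 0, "y": 0, "z": -0.04, "wx": 0, "wy": 0, "wz": 0}, {"x": 0, "y": 0, "z": -0.04, "wx": 0, "wy": 0, "wz": 0}, {"x": 0, "y": 0, "z": -0.03, "wx": 0, "wy": 0, "wz": 0}, {"x": 0, "y": 0, "z": 0, "wx": 0, "wy": 0, "wz": 0}]}}

```text
t: 2.0
tool_pos: [0.5467, -0.0453, 0.095]
eef_rot: [-0.003, 0.194, 0.981, -0.0]
wrist_force: [-0.3, -0.8, 0.9]
width: -0.0003
grip_force: 0.0
```

Call:
{"method": "step_arm", "body": {"steps": [{"x": 0, "y": 0, "z": -0.01, "wx": 0, "wy": 0, "wz": 0}, {"x": 0, "y": 0, "z": -0.003, "wx": 0, "wy": 0, "wz": 0}, {"x": 0, "y": 0, "z": 0, "wx": 0, "wy": 0, "wz": 0}, {"x": 0, "y": 0, "z": 0, "wx": 0, "wy": 0, "wz": 0}]}}

```text
t: 2.4
tool_pos: [0.5504, -0.0467, 0.0863]
eef_rot: [0.001, 0.195, 0.981, 0.0]
wrist_force: [-0.2, 0.4, 0.3]
width: 0.0003
grip_force: 0.0
```

Call:
{"method": "step_arm", "body": {"steps": [{"x": 0, "y": 0, "z": -0.005, "wx": 0, "wy": 0, "wz": 0}, {"x": 0, "y": 0, "z": -0.005, "wx": 0, "wy": 0, "wz": 0}, {"x": 0, "y": 0, "z": 0, "wx": 0, "wy": 0, "wz": 0}, {"x": 0, "y": 0, "z": 0, "wx": 0, "wy": 0, "wz": 0}]}}

```text
t: 2.8
tool_pos: [0.5496, -0.0467, 0.0751]
eef_rot: [-0.0, 0.195, 0.981, -0.0]
wrist_force: [-0.3, 0.2, -0.4]
width: -0.0002
grip_force: 0.0
```

Call:
{"method": "step_arm", "body": {"steps": [{"x": 0, "y": 0, "z": -0.003, "wx": 0, "wy": 0, "wz": 0}, {"x": 0, "y": 0, "z": 0, "wx": 0, "wy": 0, "wz": 0}, {"x": 0, "y": 0, "z": 0, "wx": 0, "wy": 0, "wz": 0}]}}

```text
t: 3.1
tool_pos: [0.5498, -0.0467, 0.0723]
eef_rot: [-0.0, 0.195, 0.981, -0.0]
wrist_force: [-0.5, -0.1, -0.4]
width: 0.0003
grip_force: 0.0
```

Call:
{"method": "step_arm", "body": {"steps": [{"x": 0, "y": 0, "z": -0.003, "wx": 0, "wy": 0, "wz": 0}, {"x": 0, "y": 0, "z": 0, "wx": 0, "wy": 0, "wz": 0}, {"x": 0, "y": 0, "z": 0, "wx": 0, "wy": 0, "wz": 0}]}}

```text
t: 3.4
tool_pos: [0.5501, -0.0467, 0.0695]
eef_rot: [0.0, 0.195, 0.981, 0.0]
wrist_force: [-0.4, 0.4, 3.9]
width: -0.0002
grip_force: 2.2
```

Call:
{"method": "step_arm", "body": {"steps": [{"x": 0, "y": 0, "z": -0.002, "wx": 0, "wy": 0, "wz": 0}, {"x": 0, "y": 0, "z": 0, "wx": 0, "wy": 0, "wz": 0}, {"x": 0, "y": 0, "z": 0, "wx": 0, "wy": 0, "wz": 0}]}}

```text
t: 3.7
tool_pos: [0.5502, -0.0467, 0.0677]
eef_rot: [0.0, 0.195, 0.981, 0.0]
wrist_force: [-0.1, -0.1, 7.6]
width: -0.0002
grip_force: 3.7
```

Call:
{"method": "step_arm", "body": {"steps": [{"x": 0, "y": 0, "z": -0.001, "wx": 0, "wy": 0, "wz": 0}, {"x": 0.003, "y": -0.004, "z": 0, "wx": 0, "wy": 0, "wz": -8}, {"x": 0.0024, "y": -0.0043, "z": 0, "wx": 0, "wy": 0, "wz": -8}, {"x": 0.0018, "y": -0.0047, "z": 0, "wx": 0, "wy": 0, "wz": -8}]}}

```text
t: 4.1
tool_pos: [0.5575, -0.0598, 0.0668]
eef_rot: [0.0, 0.397, 0.918, 0.0]
wrist_force: [-1.7, -0.3, 9.0]
width: -0.0003
grip_force: 4.4
```

Call:
{"method": "step_arm", "body": {"steps": [{"x": 0.0011, "y": -0.0048, "z": 0, "wx": 0, "wy": 0, "wz": -8}, {"x": 0.0004, "y": -0.005, "z": 0, "wx": 0, "wy": 0, "wz": -8}, {"x": 0, "y": 0, "z": 0, "wx": 0, "wy": 0, "wz": 0}, {"x": 0, "y": 0, "z": 0, "wx": 0, "wy": 0, "wz": 0}]}}

```text
t: 4.5
tool_pos: [0.5591, -0.0698, 0.0669]
eef_rot: [0.001, 0.519, 0.855, 0.0]
wrist_force: [0.4, 0.1, 8.4]
width: -0.0001
grip_force: 4.3
```

Run:
```python
from rig import eyes
import cv2
import numpy as np
o=[cv2.resize(eyes.get_image(n)["color"][a:a+80,b:b+100],None,fx=4,fy=4,interpolation=cv2.INTER_CUBIC) for n,a,b in(("top",180,270),("scene",170,220))]
cv2.imwrite("pics/c1.png",np.hstack(o)[:,:,::-1])
```

```text
(no output)
```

View pics/c1.png

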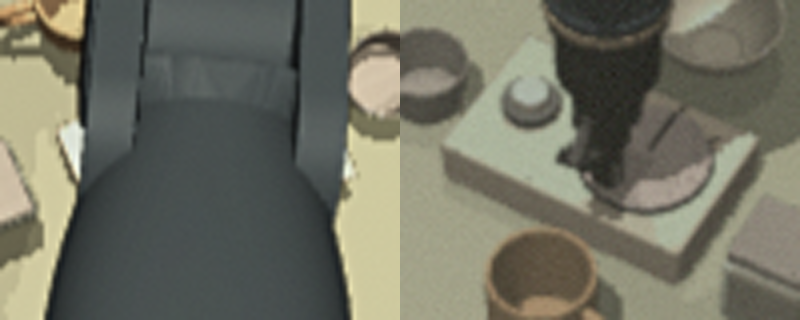

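The scene view (right half) shows the pointer now ending at about (682,106), where the middle tick is at (683,107). The side force is about zero. I'll lift straight up and go to the button.

Call:
{"method": "step_arm", "body": {"steps": [{"x": 0, "y": 0, "z": 0.005, "wx": 0, "wy": 0, "wz": 0}, {"x": 0, "y": 0, "z": 0.015, "wx": 0, "wy": 0, "wz": 0}, {"x": 0, "y": 0, "z": 0.015, "wx": 0, "wy": 0, "wz": 0}, {"x": 0, "y": 0, "z": 0, "wx": 0, "wy": 0, "wz": 0}, {"x": 0, "y": 0, "z": 0, "wx": 0, "wy": 0, "wz": 0}]}}

```text
t: 5.1
tool_pos: [0.5584, -0.0695, 0.101]
eef_rot: [-0.0, 0.519, 0.855, -0.0]
wrist_force: [0.1, -0.2, -0.5]
width: 0.0002
grip_force: 0.0
```

Call:
{"method": "step_arm", "body": {"steps": [{"x": 0, "y": -0.03, "z": 0, "wx": 0, "wy": 0, "wz": 0}, {"x": 0, "y": -0.03, "z": 0, "wx": 0, "wy": 0, "wz": 0}, {"x": 0, "y": -0.036, "z": 0, "wx": 0, "wy": 0, "wz": 0}, {"x": 0, "y": 0, "z": 0, "wx": 0, "wy": 0, "wz": 0}, {"x": 0, "y": 0, "z": 0, "wx": 0, "wy": 0, "wz": 0}]}}

```text
t: 5.6
tool_pos: [0.5578, -0.1659, 0.1002]
eef_rot: [-0.001, 0.519, 0.855, -0.0]
wrist_force: [-0.2, 0.3, -0.9]
width: 0.0001
grip_force: 0.0
```

Run:
```python
from rig import eyes
import cv2
import numpy as np
o=[cv2.resize(eyes.get_image(n)["color"][a:a+80,b:b+100],None,fx=4,fy=4,interpolation=cv2.INTER_CUBIC) for n,a,b in(("top",180,270),("scene",170,220))]
cv2.imwrite("pics/c2.png",np.hstack(o)[:,:,::-1])
```

```text
(no output)
```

View pics/c2.png

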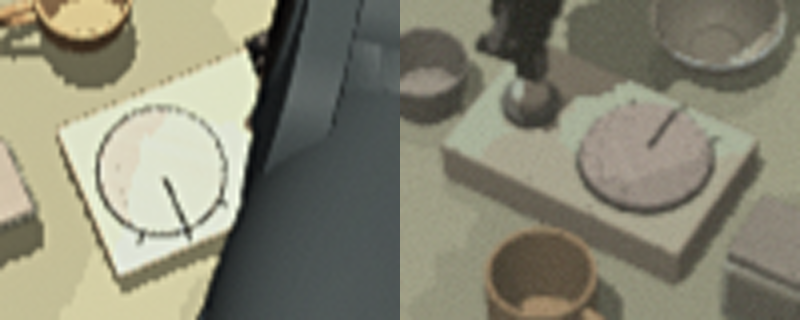

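The pointer rests on the middle tick, at (188,238) in the top half, with ticks visible on either side. The fingertip hangs over the button at about (530,90). Next I'll press it.

Call:
{"method": "step_arm", "body": {"steps": [{"x": 0.001, "y": 0, "z": -0.01, "wx": 0, "wy": 0, "wz": 0}, {"x": 0, "y": 0, "z": -0.007, "wx": 0, "wy": 0, "wz": 0}, {"x": 0, "y": 0, "z": 0, "wx": 0, "wy": 0, "wz": 0}, {"x": 0, "y": 0, "z": 0, "wx": 0, "wy": 0, "wz": 0}]}}

```text
t: 6.1
tool_pos: [0.5593, -0.1651, 0.084]
eef_rot: [-0.0, 0.519, 0.855, -0.0]
wrist_force: [-0.3, -0.1, 0.9]
width: -0.0001
grip_force: 0.5
```

Call:
{"method": "step_arm", "body": {"steps": [{"x": 0, "y": 0, "z": -0.003, "wx": 0, "wy": 0, "wz": 0}, {"x": 0, "y": 0, "z": 0, "wx": 0, "wy": 0, "wz": 0}, {"x": 0, "y": 0, "z": 0, "wx": 0, "wy": 0, "wz": 0}]}}

```text
t: 6.4
tool_pos: [0.5597, -0.1655, 0.0815]
eef_rot: [0.0, 0.519, 0.855, 0.0]
wrist_force: [0.6, 0.8, 1.8]
width: 0.0001
grip_force: 1.1
```

Call:
{"method": "step_arm", "body": {"steps": [{"x": 0, "y": 0, "z": -0.003, "wx": 0, "wy": 0, "wz": 0}, {"x": 0, "y": 0, "z": 0, "wx": 0, "wy": 0, "wz": 0}, {"x": 0, "y": 0, "z": 0, "wx": 0, "wy": 0, "wz": 0}]}}

```text
t: 6.7
tool_pos: [0.5597, -0.1656, 0.0784]
eef_rot: [0.0, 0.519, 0.855, 0.0]
wrist_force: [0.8, 0.3, 4.2]
width: -0.0003
grip_force: 1.8
```

Call:
{"method": "step_arm", "body": {"steps": [{"x": 0, "y": 0, "z": -0.001, "wx": 0, "wy": 0, "wz": 0}, {"x": 0, "y": 0, "z": 0, "wx": 0, "wy": 0, "wz": 0}, {"x": 0, "y": 0, "z": 0, "wx": 0, "wy": 0, "wz": 0}]}}

```text
t: 7.0
tool_pos: [0.5597, -0.1656, 0.0779]
eef_rot: [0.0, 0.519, 0.855, 0.0]
wrist_force: [-0.6, 2.6, 11.5]
width: 0.0
grip_force: 5.6
```

Call:
{"method": "step_arm", "body": {"steps": [{"x": 0, "y": 0, "z": -0.001, "wx": 0, "wy": 0, "wz": 0}, {"x": 0, "y": 0, "z": 0, "wx": 0, "wy": 0, "wz": 0}, {"x": 0, "y": 0, "z": 0, "wx": 0, "wy": 0, "wz": 0}]}}

```text
t: 7.3
tool_pos: [0.5598, -0.1656, 0.0777]
eef_rot: [0.001, 0.519, 0.855, 0.0]
wrist_force: [-5.7, 3.6, 23.2]
width: -0.0001
grip_force: 11.6
```

The button met a hard stop after about 6 mm, just past the expected 4 N, so it is fully down. Lifting clear.

Call:
{"method": "step_arm", "body": {"steps": [{"x": 0, "y": 0, "z": 0.01, "wx": 0, "wy": 0, "wz": 0}, {"x": 0, "y": 0, "z": 0.03, "wx": 0, "wy": 0, "wz": 0}, {"x": 0, "y": 0, "z": 0.05, "wx": 0, "wy": 0, "wz": 0}, {"x": 0, "y": 0, "z": 0.05, "wx": 0, "wy": 0, "wz": 0}, {"x": 0, "y": 0, "z": 0, "wx": 0, "wy": 0, "wz": 0}]}}

```text
t: 7.8
tool_pos: [0.5617, -0.1663, 0.2229]
eef_rot: [0.004, 0.519, 0.855, 0.001]
wrist_force: [0.1, -0.1, -0.1]
width: 0.0005
grip_force: 0.0
```

Call:
{"method": "step_arm", "body": {"steps": [{"x": 0, "y": 0, "z": 0, "wx": 0, "wy": 0, "wz": 0}, {"x": 0, "y": 0, "z": 0, "wx": 0, "wy": 0, "wz": 0}, {"x": 0, "y": 0, "z": 0, "wx": 0, "wy": 0, "wz": 0}]}}

```text
t: 8.1
tool_pos: [0.5588, -0.1654, 0.2149]
eef_rot: [-0.001, 0.519, 0.855, -0.0]
wrist_force: [-1.1, -0.4, 0.5]
width: 0.0001
grip_force: 0.0
```

Run:
```python
from rig import eyes
import cv2
import numpy as np
o=[cv2.resize(eyes.get_image(n)["color"][a:a+80,b:b+100],None,fx=4,fy=4,interpolation=cv2.INTER_CUBIC) for n,a,b in(("top",180,270),("scene",170,220))]
cv2.imwrite("pics/c3.png",np.hstack(o)[:,:,::-1])
```

```text
(no output)
```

View pics/c3.png

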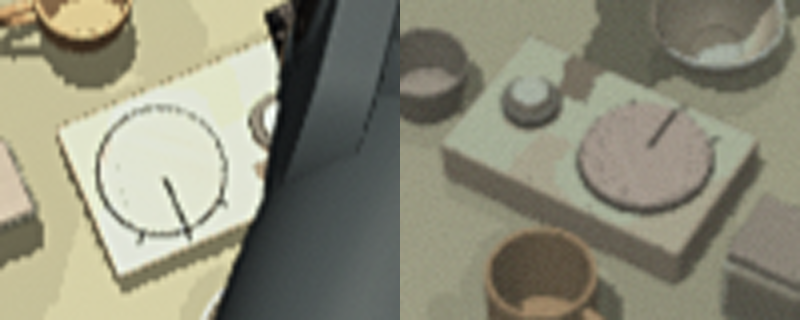

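The pointer is still on the middle tick at (188,238), the button is up at (530,90), and the neighbouring things have not moved.

```bash
python3 -c "
from rig import ticket
print(ticket.close_job())"
```

```text
the job is handed in; nothing more can be done
None
```

I turned the dial one click clockwise to rest on the middle stop, pressed the set button to its hard stop and let it come back up, left the bystanders standing, and handed the job in after about 8 s; no verdict was returned.

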